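# Add the last 60 mm dish to its pile

## Robot

A 7-joint arm with a two-finger parallel gripper is mounted at the origin on the work surface. World frame = base frame: x ahead of the robot, y to its left, z up, the work surface at z = 0. Lengths are in m, angles in rad, forces in N, time in s.
With the tool pointing down it reaches from about 0.425 to 0.975 m from the base axis. Payload 16.7 kg.
Tool frame: the origin (TCP) lies on the centre line of the jaws, within the pads' length; the fingertips stand 14 mm ahead of it and the grasp point (between the pads) lies 5 mm behind it (tcp_to_tips is the y of the fingertips in the tool frame, in m); y points along the fingers, z is the direction in which the jaws open and shut, and the axes are right-handed (so a half turn about y gives the same grasp; the last joint's range is limited). The gripper opens to 85 mm and grips with 20 to 120 N. Pads are 22 mm wide; open, the fingers measure 114 mm over their backs; the gripper's body (76 mm by 85 mm) begins 54 mm behind the grasp point. The pads swing forward as they close: fully open they stand 13 mm farther back than shut.
Start: joints at [1.115, 0.426, 0.074, 1.606, -0.034, 1.111, -0.067], TCP at [0.204, -0.643, 0.245] pointing down, gripper open.
Joint ranges: [-2.85, 2.85], [-0.5, 2.14], [-1.23, 1.37], [0.21, 2.46], [-1.02, 4.16], [0.16, 2.05], [-2.73, 2.73]. Speed limits (rad/s): [1.89, 1.89, 2.39, 2.39, 3.01, 3.01, 3.01].

## Interface

Orientations are given as a unit quaternion [x, y, z, w].
In Python, from station import * gives the robot as it stands.
- The arm moves only by the tool send_rows, never from a script. Its arguments are lists of equal length, an entry for each row: "claw": the closure in counts, from 0 (fully open) to 255 (shut); "delta_pos": the shift along the tool's x, y, z in m, a list of three; "roll": the turn about the tool's y in degrees. A call has 1 to 12 rows; each row is the pose to reach, as a shift and turn from the pose commanded when the call began, along the tool's axes at that moment; what a row does not reach only later rows make up. A row lasts 1/12 s, in which the tool goes at most 41.7 mm and 7.16 degrees, less where a joint would pass 70% of its speed; a pose out of reach is approached as far as the arm can. A call with a gripper value outside its range is refused whole. The fingers move at their own pace and stop on an object; "grip_force" is the grip in N (left out, the last holds). Time passes only in rows, so rows that repeat a pose let the fingers close. It gives the time, the measured TCP pose, the force and the opening at its end, in the units of the state.
- get_obs(): the state, without advancing time (a new reading comes with each control period).
- grab_frame(name): name is "scene" or "side" or "wrist"; returns a dict with "image" (480x640x3 uint8, red, green, blue), "z_map" (480x640 float32, m along the optical axis (not along the pixel's ray), 0 where there is no reading), "K" (3x3 intrinsics, pixels), "eye" and "orientation" of the camera in the world. Camera axes: x right, y down, z forward; pixel columns grow to the right and rows downward; lengths in m; the calibration is good to about 2 mm. A picture is of the moment at which its call begins.
- job_done(): hands the job in, once; it reports no verdict.
The state is a dict: "time": time; "joint_pos": joint angles; "qvel": joint speeds; "tau": joint torques, N m; "eef_pos": TCP position; "ee_rot": TCP orientation; "force": force on the tool from outside, world axes, zero at the start; "wrist_torque": the same for the moment, N m; "gripper_width": opening from 0.0 (shut) to 1.0 (fully open).
Only numpy, scipy, OpenCV 4.12 (cv2) and the standard library are available. Lean on these libraries where they do the work, as an engineer would, in place of code of your own. Each camera call takes 0.05 s, during which the arm holds its last target. There are 200 camera calls.

## Task

One closed 60 mm Petri dish has been left on the bench among dishes of other sizes. Pick it up, carry it over the pile of dishes of the same diameter in the smaller metal carrier and lower it gently, upright and centred, until you feel it rest on the pile, and only then let go; how high the pile stands is not known beforehand. Leave the large and the small dish on the bench where they are.

Things in the scene. Friction and masses are not known exactly. Their poses are not given: they have to be found in the camera images.
- dish: The dish to put away: closed Petri dish, clear plastic, round, 60 mm diameter, 15 mm tall, about 35 g, white paper strip on its lid; one rigid piece. Lies flat on the bench, lid up; the middle-sized of three single dishes there, whose places vary. Origin: centre of its underside; z up through the lid. Can be gripped across its diameter from above at any yaw.
- carrier: Smaller of two round metal cups fixed to the bench, 76 mm outer diameter (foot 84), 50 mm tall, holding the pile of 60 mm dishes: coaxial, firm, flat-topped, its top 62 to 110 mm above the bench, different each time. Origin: centre of the cup's underside on the bench, z up the axis. The larger cup (106 mm, pile of 90 mm dishes up to 110 mm high) is on the other side; they may swap sides.
- dish90: Bystander: a closed Petri dish of 90 mm diameter, 16 mm tall, loose on the bench. Leave it. Origin: centre of its underside, z up.
- dish35: Bystander: a closed Petri dish of 35 mm diameter, 12 mm tall, loose on the bench. Leave it. Origin: centre of its underside, z up.

How it is judged:
By the outcome, as a careful person would: the job done as asked, in the order asked, and still so for the second after the job is handed in, with the robot touching nothing.
It also fails if it takes over 38 s, if anything falls off the work surface, if the arm or the gripper's body presses on something with over 40 N, if the wrist force passes 120 N, or if a joint passes its speed limit or range.

## Working session

There is one attempt and no reset: what is moved stays moved. The work goes in short steps, Python scripts to look and compute and a tool call to move; the robot and the scene stay as the last step left them, time stands still between calls to the robot, and variables do not carry over. Pictures are saved under pics/ and viewed, about 8 in all and at most 12, crops included, and the job is handed in when it is done.

Besides the shell and the picture viewer there is one more tool, called after "Emit:" by a JSON object that holds its "fn" and its "kwargs". send_rows: Moves the arm, as the interface text tells. Its arguments: {"type":"object","properties":{"claw":{"type":"array","items":{"type":"number"}},"delta_pos":{"type":"array","items":{"type":"array","items":{"type":"number"}}},"roll":{"type":"array","items":{"type":"number"}},"grip_force":{"type":"number"}},"required":["claw","delta_pos","roll"]}

```bash
mkdir -p pics; cat > h.py <<'E'
from station import *
import numpy as np, cv2
from scipy.spatial.transform import Rotation as R
def world(f,u,v,z=None,plane=None):
    K=np.array(f["K"]);d=np.array([(u-K[0,2])/K[0,0],(v-K[1,2])/K[1,1],1.])
    M=R.from_quat(f["orientation"]).as_matrix();e=np.array(f["eye"])
    if plane is not None:
        w=M@d;return e+w*(plane-e[2])/w[2]
    return e+M@(d*(f["z_map"][int(v),int(u)] if z is None else z))
def save(f,n): cv2.imwrite("pics/"+n,cv2.cvtColor(f["image"],cv2.COLOR_RGB2BGR))
E
python3 - <<'E'
from h import *
import pickle
for n in("scene","side"):
    f=grab_frame(n);save(f,n+"1.png");pickle.dump(f,open(n+"1.pkl","wb"));print(n,f["eye"],f["orientation"],f["K"][0])
o=get_obs();print(o);print(R.from_quat(o["ee_rot"]).as_matrix().round(3))
E
```

```text
scene [1.1272491  0.39975242 0.60629175] [ 0.40997216  0.7970508  -0.39060119 -0.20991322] [517.35066562   0.         313.54665339]
side [ 0.28198415 -0.60658153  0.51751787] [ 0.86750272 -0.18393709  0.08624005 -0.45405818] [495.10303178   0.         317.84496958]
{'time': 0.1, 'joint_pos': array([ 1.11448806,  0.42669836,  0.07383038,  1.60659127, -0.03409244,
        1.1107817 , -0.06708552]), 'qvel': array([ 0.00075974, -0.00162999, -0.00015955, -0.00147846, -0.00072391,
       -0.00058166, -0.000548  ]), 'tau': array([ 8.68063158e-03, -9.51530385e+01,  3.77182201e+00, -4.64398706e+01,
        1.96689565e-02,  6.52825227e-03, -3.87311559e-05]), 'eef_pos': array([ 0.20373382, -0.64312674,  0.24463936]), 'ee_rot': array([-0.10814581,  0.69922314, -0.69838197,  0.1079542 ]), 'force': array([-0.0475305 ,  0.47064973, -0.0076833 ]), 'wrist_torque': array([-0.00134727,  0.00289048,  0.03339419]), 'gripper_width': 1.0003859665171941}
[[-0.953 -0.     0.302]
 [-0.302  0.001 -0.953]
 [ 0.    -1.    -0.001]]
```

View pics/scene1.png

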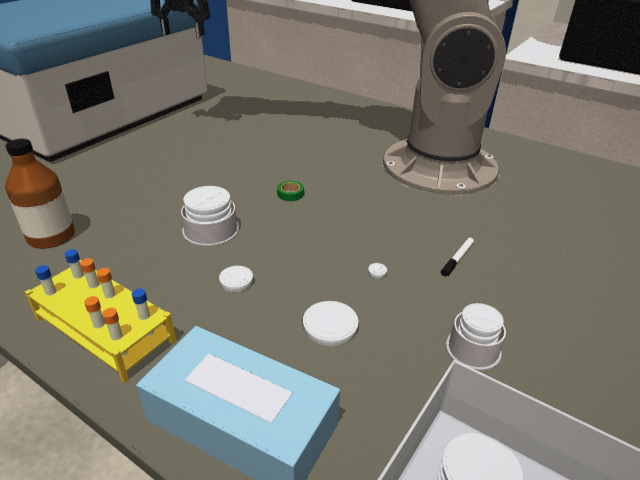

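View pics/side1.png

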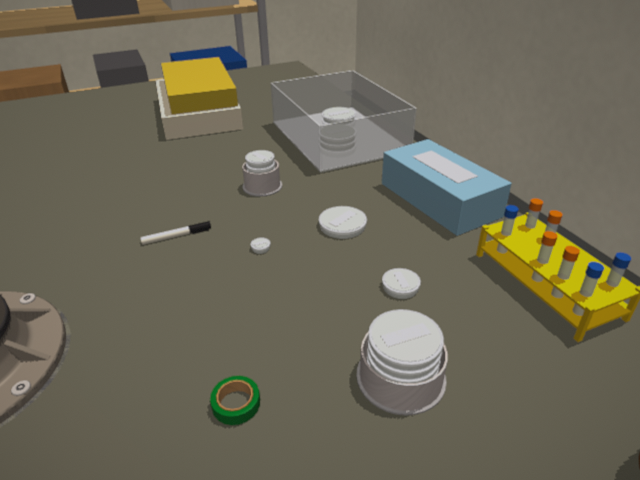

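The scene view shows the 60 mm dish at (236,279), the 90 mm at (330,323) and the 35 mm at (377,270). The small carrier is at (477,340) with its pile top near (482,318), and the large carrier is at (210,215). The side view shows the dish at (401,283) and the small carrier at (262,173). Next I'll localise them by depth.

```bash
cat > loc.py <<'E'
from h import *
import pickle
def cloud(f):
    v,u=np.mgrid[0:480,0:640];K=np.array(f["K"]);z=f["z_map"]
    P=np.stack([(u-K[0,2])/K[0,0]*z,(v-K[1,2])/K[1,1]*z,z],-1)
    P=P@R.from_quat(f["orientation"]).as_matrix().T+np.array(f["eye"]);P[z<=0]=np.nan;return P
def circ(p):
    (c,r)=cv2.minEnclosingCircle(p[:,:2].astype(np.float32));return np.round(c,4),round(r,4)
if __name__=="__main__":
  for n,pts in(("scene",dict(d60=(236,279),d90=(330,323),d35=(377,270),car=(482,315),big=(208,200))),("side",dict(d60=(401,280),d90=(343,220),d35=(260,244),car=(260,158),big=(404,335)))):
    f=pickle.load(open(n+"1.pkl","rb"));P=cloud(f)
    for k,(u,v) in pts.items():
        h0=np.nanmedian(P[v-3:v+4,u-3:u+4,2]);c=np.nanmedian(P[v-3:v+4,u-3:u+4].reshape(-1,3),0)
        m=(abs(P[...,2]-h0)<.005)&(np.hypot(P[...,0]-c[0],P[...,1]-c[1])<.06)
        _,lab=cv2.connectedComponents(m.astype(np.uint8));q=P[lab==lab[v,u]]
        print(n,k,h0.round(4),len(q),circ(q),((q.min(0)+q.max(0))/2).round(4),q.mean(0).round(4))
E
python3 loc.py
```

```text
scene d60 0.0148 629 (array([ 0.629 , -0.1085]), 0.0308) [ 0.6289 -0.1092  0.0138] [ 0.6315 -0.1071  0.0146]
scene d90 0.0169 1800 (array([0.6219, 0.0873]), 0.0468) [0.6221 0.0872 0.0156] [0.6248 0.0887 0.0158]
scene d35 0.0121 208 (array([0.4598, 0.0813]), 0.0187) [0.4597 0.0817 0.011 ] [0.4618 0.0827 0.0113]
scene car 0.0713 965 (array([0.5322, 0.2953]), 0.0315) [0.5321 0.2944 0.0699] [0.535  0.295  0.0706]
scene big 0.0769 956 (array([ 0.5387, -0.2614]), 0.0473) [ 0.5388 -0.2609  0.0759] [ 0.5408 -0.2578  0.0766]
side d60 0.0144 806 (array([ 0.6294, -0.1093]), 0.0311) [ 0.629  -0.1086  0.0131] [ 0.6275 -0.1115  0.0136]
side d90 0.015 1075 (array([0.6217, 0.0871]), 0.0465) [0.6214 0.087  0.0138] [0.6197 0.083  0.0145]
side d35 0.0114 207 (array([0.4601, 0.0829]), 0.019) [0.4598 0.0828 0.0099] [0.4591 0.0797 0.0104]
side car 0.0699 337 (array([0.5326, 0.2937]), 0.0322) [0.5313 0.2937 0.0687] [0.5307 0.2903 0.0692]
side big 0.0766 3366 (array([ 0.538 , -0.2609]), 0.0462) [ 0.5374 -0.2612  0.0753] [ 0.5355 -0.2642  0.076 ]
```

```bash
python3 - <<'E'
from loc import *
for n in("scene","side"):
    P=cloud(pickle.load(open(n+"1.pkl","rb"))).reshape(-1,3);P=P[np.isfinite(P).all(1)]
    def rep(m,s):
        q=P[m];print(n,s,len(q),q.min(0).round(3) if len(q) else'',q.max(0).round(3) if len(q) else'')
    def corridor(a,b,w,h,s):
        a=np.array(a);b=np.array(b);L=np.linalg.norm(b-a);t=(b-a)/L;d=P[:,:2]-a;s1=d@t;s2=d@[-t[1],t[0]]
        rep((s1>0.0)&(s1<L+w)&(abs(s2)<w)&(P[:,2]>h),s)
    corridor((.204,-.643),(.629,-.109),.12,.09,"path1")
    corridor((.629,-.109),(.532,.294),.12,.03,"path2")
    d=np.hypot(P[:,0]-.532,P[:,1]-.294);rep((d>.05)&(d<.12)&(P[:,2]>.03),"near carrier")
E
```

```text
scene path1 720 [ 0.168 -0.664  0.244] [ 0.232 -0.568  0.333]
scene path2 2151 [0.501 0.257 0.03 ] [0.572 0.332 0.074]
scene near carrier 0  
side path1 0  
side path2 956 [0.494 0.255 0.03 ] [0.569 0.326 0.072]
side near carrier 0
```

Emit:
{"fn": "send_rows", "kwargs": {"claw": [0,0,0,0,0,0,0,0,0,0,0,0], "delta_pos": [[-0.01,0,-0.007],[-0.03,0,-0.02],[-0.057,0,-0.038],[-0.085,0,-0.057],[-0.113,0,-0.076],[-0.142,0,-0.095],[-0.17,0,-0.114],[-0.198,0,-0.133],[-0.227,0,-0.152],[-0.255,0,-0.171],[-0.283,0,-0.19],[-0.311,0,-0.209]], "roll": [0,0,0,0,0,0,0,0,0,0,0,0], "grip_force": 30}}

```text
time: 1.1
eef_pos: [0.438, -0.348, 0.2453]
ee_rot: [-0.108, 0.699, -0.699, 0.108]
force: [0.4, -0.7, 0.0]
gripper_width: 1.001
```

Emit:
{"fn": "send_rows", "kwargs": {"claw": [0,0,0,0,0,0,0,0,0,0,0,0], "delta_pos": [[-0.028,0,-0.019],[-0.057,0.01,-0.038],[-0.085,0.02,-0.057],[-0.113,0.035,-0.076],[-0.142,0.05,-0.095],[-0.17,0.065,-0.114],[-0.198,0.08,-0.133],[-0.222,0.09,-0.149],[-0.24,0.096,-0.16],[-0.25,0.1,-0.167],[-0.255,0.1,-0.171],[-0.2556,0.1,-0.1716]], "roll": [0,0,0,0,0,0,0,0,0,0,0,0]}}

```text
time: 2.1
eef_pos: [0.6291, -0.1086, 0.1453]
ee_rot: [-0.109, 0.699, -0.699, 0.108]
force: [-1.1, 0.1, -0.2]
gripper_width: 0.997
```

```bash
python3 - <<'E'
from h import *
import pickle
f=grab_frame("wrist");save(f,"wrist1.png");pickle.dump(f,open("wrist1.pkl","wb"))
o=get_obs();print(o["time"],o["eef_pos"],o["force"],R.from_quat(o["ee_rot"]).as_matrix().round(3),f["eye"])
E
```

```text
2.15 [ 0.62879646 -0.10967039  0.14565289] [ 0.19810805 -0.52878944  0.35785657] [[-0.953 -0.     0.302]
 [-0.302 -0.    -0.953]
 [ 0.    -1.     0.   ]] [ 0.69311474 -0.08840787  0.27338176]
```

View pics/wrist1.png

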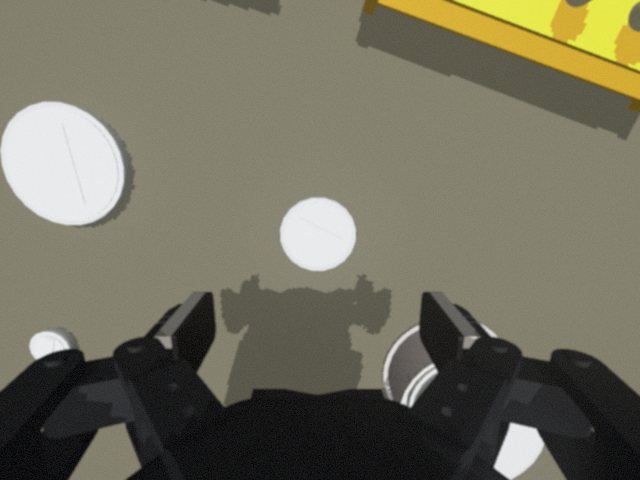

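Wrist view: the dish is at (318,234), centred between the jaws, whose fingertips are at about x 205 and 430. I'll check the dish centre and the height of the open fingertips by depth.

```bash
python3 - <<'E'
from loc import *
f=pickle.load(open("wrist1.pkl","rb"));P=cloud(f)
m=(P[...,2]>.010)&(P[...,2]<.03);_,l=cv2.connectedComponents(m.astype(np.uint8));q=P[l==l[234,318]];print(circ(q),q.mean(0))
T=R.from_quat(get_obs()["ee_rot"]).as_matrix();t=get_obs()["eef_pos"]
q=((P-t)@T).reshape(480,640,3)
g=(P[...,2]>.1)&(f["z_map"]>0);g[:250]=0
y=q[...,1][g];print(np.sort(y)[-300::30].round(4))
for s in(slice(150,220),slice(418,480)):
    w=q[285:360,s][g[285:360,s]];w=w[w[:,1]>w[:,1].max()-.004];print(w.min(0).round(4),w.max(0).round(4))
E
```

```text
(array([ 0.6305, -0.1089]), 0.0301) [ 0.63159397 -0.10865704  0.01457166]
[-0.0026 -0.0022 -0.0019 -0.0015 -0.0011 -0.0007 -0.0003  0.0001  0.0007
  0.0013]
[-0.012  -0.0013 -0.044 ] [ 0.0082  0.0027 -0.0429]
[-0.0123 -0.0016  0.0416] [0.009  0.0024 0.0426]
```

Emit:
{"fn": "send_rows", "kwargs": {"claw": [0,55,55,55,55,55,55], "delta_pos": [[-0.0007,0.01,0],[-0.0007,0.03,0],[-0.0007,0.05,0],[-0.0007,0.067,0],[-0.0007,0.077,0],[-0.0007,0.08,0],[-0.0007,0.08,0]], "roll": [0,0,0,0,0,0,0]}}

```text
time: 2.73
eef_pos: [0.6292, -0.1101, 0.0649]
ee_rot: [-0.108, 0.699, -0.699, 0.107]
force: [0.5, -0.1, 0.5]
gripper_width: 0.781
```

```bash
python3 - <<'E'
from loc import *
f=grab_frame("wrist");save(f,"wrist2.png");P=cloud(f);o=get_obs();print(o["eef_pos"],o["gripper_width"],o["force"])
m=(P[...,2]>.010)&(P[...,2]<.03);_,l=cv2.connectedComponents(m.astype(np.uint8));_,_,st,c=cv2.connectedComponentsWithStats(m.astype(np.uint8));print(st[1:],c[1:])
T=R.from_quat(o["ee_rot"]).as_matrix();q=(P-o["eef_pos"])@T
g=(P[...,2]>.05)&(f["z_map"]>0)&(abs(q[...,2])<.05)&(abs(q[...,0])<.013)
for s in(1,-1):
    w=q[g&(q[...,2]*s>0)];w=w[w[:,1]>w[:,1].max()-.004];print(w.min(0).round(4),w.max(0).round(4))
E
```

```text
[ 0.62970352 -0.10990672  0.06568905] 0.7808274039821954 [0.13303452 0.98122654 0.52306837]
[[ 594    0   46   18  434]
 [   0  108   44  144 4395]
 [  39  162    1    1    1]
 [ 263  216  106  102 8507]
 [  36  223    1    1    1]
 [ 543  401   11   17   89]
 [ 466  407   29   20  279]] [[623.75115207   5.62903226]
 [ 17.25278726 184.10147895]
 [ 39.         162.        ]
 [315.52356883 266.87810039]
 [ 36.         223.        ]
 [547.25842697 409.56179775]
 [477.33333333 415.01792115]]
[-0.0108  0.0054  0.0336] [0.0102 0.0093 0.0343]
[-0.0109  0.0053 -0.0335] [ 0.0096  0.0093 -0.0328]
```

Tips are about 9 mm ahead of the TCP at this opening, so about 10.5 mm at 60 mm. I'll grip at TCP z ≈ 0.0145, which leaves about 4 mm of clearance.

Emit:
{"fn": "send_rows", "kwargs": {"claw": [55,55,55,55,55,55,110,110,110,110,110,110], "delta_pos": [[0,0.01,0],[0,0.025,0],[0,0.038,0],[0,0.047,0],[0,0.05,0],[0,0.0505,0],[0,0.0505,0],[0,0.0505,0],[0,0.0505,0],[0,0.0505,0],[0,0.0505,0],[0,0.0505,0]], "roll": [0,0,0,0,0,0,0,0,0,0,0,0], "grip_force": 30}}

```text
time: 3.78
eef_pos: [0.6299, -0.1094, 0.0151]
ee_rot: [0.108, -0.699, 0.699, -0.108]
force: [-0.2, -0.1, 1.8]
gripper_width: 0.685
```

Emit:
{"fn": "send_rows", "kwargs": {"claw": [110,110,110,110,110,110,110], "delta_pos": [[0,0,0],[0,-0.01,0],[0,-0.035,0],[0,-0.07,0],[0,-0.1,0],[0,-0.115,0],[0,-0.12,0]], "roll": [0,0,0,0,0,0,0]}}

```text
time: 4.37
eef_pos: [0.6312, -0.1095, 0.139]
ee_rot: [0.106, -0.698, 0.699, -0.11]
force: [-0.6, 0.2, 0.1]
gripper_width: 0.683
```

```bash
python3 - <<'E'
from loc import *
f=grab_frame("wrist");save(f,"wrist3.png");pickle.dump(f,open("wrist3.pkl","wb"));f=grab_frame("side");save(f,"side2.png");o=get_obs();print(o)
E
```

```text
{'time': 4.4667, 'joint_pos': array([ 0.22122021,  0.48606513, -0.19781713,  1.7730536 ,  0.1184973 ,
        0.89185916, -1.29273874]), 'qvel': array([-0.00376814,  0.03728959,  0.00280422,  0.02659841,  0.00217458,
       -0.0197048 , -0.00465651]), 'tau': array([ 1.41705181e-01, -9.88853288e+01, -2.41032757e+00, -4.16139078e+01,
       -8.84084799e-02,  5.10565415e-01,  8.73694732e-02]), 'eef_pos': array([ 0.63020089, -0.10942373,  0.13630495]), 'ee_rot': array([ 0.10727151, -0.69859289,  0.69902763, -0.10872522]), 'force': array([ 0.11134407, -1.06074181, -0.1810911 ]), 'wrist_torque': array([ 0.00934934,  0.05191142, -0.01561654]), 'gripper_width': 0.6848308161652047}
```

View pics/wrist3.png

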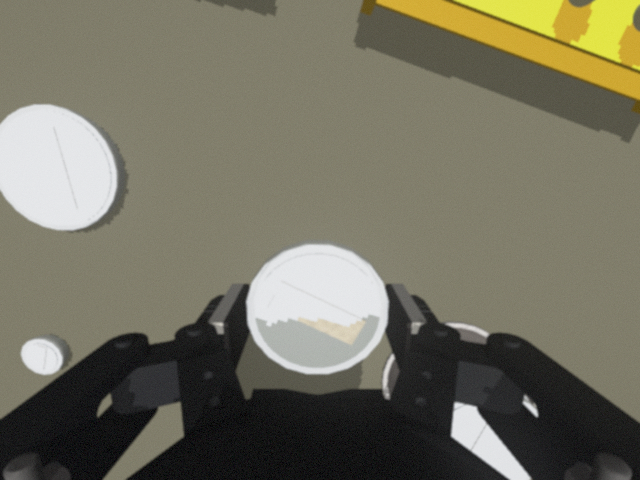

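The dish is held between the pads, centred at (318,308). I'll measure its offset and tilt in the tool frame.

```bash
python3 - <<'E'
from loc import *
f=pickle.load(open("wrist3.pkl","rb"));P=cloud(f);o=get_obs();T=R.from_quat(o["ee_rot"]).as_matrix();q=(P-o["eef_pos"])@T
c=q[300,318];print(c)
m=(abs(q[...,1]-c[1])<.004)&(abs(q[...,2])<.0305)&(abs(q[...,0])<.05)
w=q[m];print(w.min(0),w.max(0),circ(w[:,[0,2]]))
A=np.c_[w[:,0],w[:,2],np.ones(len(w))];s=np.linalg.lstsq(A,w[:,1],rcond=None)[0];print(np.degrees(s[:2]),s[2])
d=T.T@(np.array([.532,.294,.136])-o["eef_pos"]);print("to carrier",d)
E
```

```text
[-0.00791905 -0.00209906  0.00093548]
[-0.03177861 -0.00609622 -0.03043232] [0.02752959 0.00188567 0.03036814] (array([-0.0023,  0.    ]), 0.0323)
[-0.19594627 -0.02188219] -0.0020997027006382143
to carrier [-2.81666460e-02 -2.22430959e-05 -4.14247329e-01]
```

Emit:
{"fn": "send_rows", "kwargs": {"claw": [110,110,110,110,110,110,110,110,110,110,110,110], "delta_pos": [[0,0,-0.006],[-0.001,0,-0.018],[-0.002,0,-0.036],[-0.003,0,-0.058],[-0.005,0,-0.082],[-0.007,0,-0.108],[-0.009,0,-0.134],[-0.011,0,-0.16],[-0.012,0,-0.186],[-0.014,0,-0.212],[-0.016,0,-0.238],[-0.017,0,-0.264]], "roll": [0,0,0,0,0,0,0,0,0,0,0,0]}}

```text
time: 5.47
eef_pos: [0.5646, 0.1497, 0.1337]
ee_rot: [-0.109, 0.699, -0.699, 0.108]
force: [0.8, -0.5, -0.4]
gripper_width: 0.681
```

Emit:
{"fn": "send_rows", "kwargs": {"claw": [110,110,110,110,110,110,110,110,110,110,110,110], "delta_pos": [[-0.002,0,-0.026],[-0.004,0,-0.051],[-0.005,0,-0.075],[-0.007,0,-0.097],[-0.008,0,-0.116],[-0.009,0,-0.131],[-0.0095,0,-0.141],[-0.01,0,-0.147],[-0.01,0,-0.15],[-0.01,0,-0.15],[-0.01,0,-0.15],[-0.01,0,-0.15]], "roll": [0,0,0,0,0,0,0,0,0,0,0,0]}}

```text
time: 6.47
eef_pos: [0.5308, 0.2925, 0.1348]
ee_rot: [0.108, -0.699, 0.699, -0.108]
force: [-0.1, -0.1, -0.5]
gripper_width: 0.686
```

```bash
python3 - <<'E'
from loc import *
for n in("scene","side","wrist"):
    f=grab_frame(n);save(f,n+"4.png");pickle.dump(f,open(n+"4.pkl","wb"))
o=get_obs();print(o["time"],o["eef_pos"],o["force"],o["gripper_width"],R.from_quat(o["ee_rot"]).as_matrix().round(4))
a,b=[cv2.resize(cv2.imread(f"pics/{n}4.png")[y:y+150,x:x+200],None,fx=2,fy=4/1.5,interpolation=cv2.INTER_CUBIC) for n,x,y in(("scene",380,230),("side",160,70))]
cv2.imwrite("pics/pair4.png",np.hstack([a,b]))
E
```

```text
6.6167 [0.53073065 0.29283068 0.13488413] [-0.25588284 -0.41450207  0.22782482] 0.6831530669688558 [[-9.536e-01  1.000e-04  3.010e-01]
 [-3.010e-01 -1.000e-04 -9.536e-01]
 [-1.000e-04 -1.000e+00  1.000e-04]]
```

View pics/pair4.png

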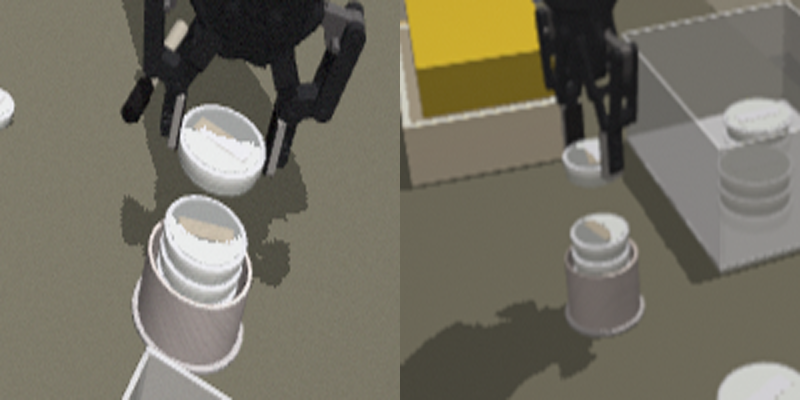

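View pics/wrist4.png

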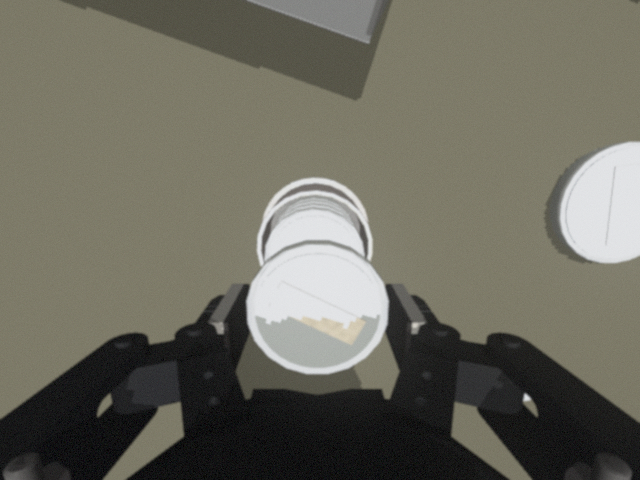

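The held dish is above the pile in all views. In the wrist view the dish is centred near x=317 and the carrier rim near 315. I'll measure the held dish in the scene and side cameras for a relative correction.

```bash
python3 - <<'E'
from loc import *
o=get_obs();T=R.from_quat(o["ee_rot"]).as_matrix();t=o["eef_pos"]
from scipy.optimize import least_squares
def fit(q):
    r=least_squares(lambda p:np.hypot(q[:,0]-p[0],q[:,1]-p[1])-p[2],[*q[:,:2].mean(0),.03],loss="soft_l1",f_scale=.001).x;return r.round(4)
for n in("scene","side","wrist"):
    f=pickle.load(open(n+"4.pkl","rb"));P=cloud(f)
    near=np.hypot(P[...,0]-.532,P[...,1]-.294)<.06
    for s,lo,hi in(("held lid",.133,.141),("held side",.124,.133),("pile",.0675,.076),("rim",.048,.053),("cup wall",.015,.045)):
        m=near&(P[...,2]>lo)&(P[...,2]<hi)
        if s.startswith("held"): m&=np.hypot(P[...,0]-t[0],P[...,1]-t[1])<.036
        q=P[m]
        if len(q)<30: continue
        print(n,s,len(q),circ(q),((q.min(0)+q.max(0))/2).round(4),np.median(q[:,2]).round(4),"lsq",fit(q) if s!="held lid" and s!="pile" else '')
E
```

```text
scene held lid 909 (array([0.5342, 0.2938]), 0.0351) [0.5303 0.2956 0.1368] 0.1346 lsq 
scene held side 255 (array([0.5332, 0.2935]), 0.0353) [0.5304 0.2956 0.1286] 0.1308 lsq [0.5307 0.292  0.0285]
scene pile 943 (array([0.5322, 0.2938]), 0.0316) [0.5328 0.2944 0.0705] 0.0707 lsq 
scene rim 292 (array([0.5334, 0.2941]), 0.0383) [0.539  0.2945 0.0505] 0.0498 lsq [0.5307 0.2939 0.036 ]
scene cup wall 905 (array([0.5346, 0.2945]), 0.0379) [0.5401 0.2945 0.03  ] 0.0323 lsq [0.5337 0.2945 0.0361]
side held lid 177 (array([0.5288, 0.2919]), 0.0351) [0.5211 0.292  0.137 ] 0.134 lsq 
side held side 141 (array([0.5306, 0.2923]), 0.0355) [0.5261 0.2904 0.1285] 0.1313 lsq [0.5295 0.2903 0.0272]
side pile 304 (array([0.533 , 0.2942]), 0.0313) [0.5316 0.295  0.0697] 0.0696 lsq 
side rim 110 (array([0.5307, 0.2918]), 0.0392) [0.5314 0.2895 0.0504] 0.0494 lsq [0.5336 0.2997 0.0346]
side cup wall 504 (array([0.531 , 0.2913]), 0.0381) [0.5311 0.2879 0.0301] 0.0313 lsq [0.5319 0.2939 0.0364]
wrist held lid 14854 (array([0.5362, 0.2945]), 0.0345) [0.532 0.295 0.137] 0.1344 lsq 
wrist held side 893 (array([0.5359, 0.2944]), 0.0345) [0.5319 0.295  0.1293] 0.1318 lsq [0.532  0.2927 0.0295]
wrist pile 2694 (array([0.5352, 0.2956]), 0.0297) [0.5437 0.2962 0.0704] 0.0704 lsq 
wrist rim 1030 (array([0.5341, 0.2951]), 0.0379) [0.5417 0.2953 0.0505] 0.0494 lsq [0.534  0.295  0.0361]
wrist cup wall 998 (array([0.5374, 0.296 ]), 0.0358) [0.5448 0.2951 0.03  ] 0.0335 lsq [0.5303 0.2939 0.0351]
```

```bash
python3 - <<'E'
from loc import *
o=get_obs();T=R.from_quat(o["ee_rot"]).as_matrix();t=o["eef_pos"]
for n in("scene","wrist","side"):
    P=cloud(pickle.load(open(n+"4.pkl","rb")));q=(P-t)@T
    m=(abs(q[...,0])<.04)&(q[...,1]>-.005)&(q[...,1]<.002)
    for a in(.02,.01,.005,0,-.005,-.01,-.02):
        w=q[m&(abs(q[...,2]-a)<.0025)][:,0]
        if len(w)>5:
            h=np.sqrt(.03**2-a*a);print(n,a,len(w),(w.min()+h).round(4),(w.max()-h).round(4))
    w=q[m&(abs(q[...,0])<.02)&(abs(q[...,2])<.031)];print(n,"z",w[:,2].min().round(4),w[:,2].max().round(4))
E
```

```text
scene 0.02 73 0.0005 0.0008
scene 0.01 94 0.0016 0.001
scene 0.005 94 0.0001 0.0013
scene 0 97 0.0012 0.0009
scene -0.005 92 0.0008 -0.0014
scene -0.01 91 0.0017 0.0009
scene -0.02 60 0.0019 -0.0005
scene z -0.031 0.0308
wrist 0.02 1162 -0.0026 -0.0001
wrist 0.01 1479 -0.0014 -0.0009
wrist 0.005 1534 -0.0015 -0.001
wrist 0 1556 -0.0009 -0.0015
wrist -0.005 1544 -0.0013 -0.0011
wrist -0.01 1461 -0.0014 -0.0012
wrist -0.02 1097 -0.0017 -0.001
wrist z -0.031 0.031
side 0.02 6 0.0286 -0.0004
side 0.01 14 0.0292 0.0002
side 0.005 12 0.0265 -0.0128
side 0 17 0.0215 -0.0012
side -0.005 20 0.0198 -0.0
side -0.01 14 0.0163 -0.0043
side -0.02 9 0.009 0.0009
side z -0.0309 0.0299
```

Scene and wrist agree on a correction of (+2.2, +1.6) mm. I'll apply it and descend to about 6 mm above expected contact.

Emit:
{"fn": "send_rows", "kwargs": {"claw": [110,110,110,110,110,110,110,110,110,110], "delta_pos": [[-0.0026,0.004,-0.0009],[-0.0026,0.012,-0.0009],[-0.0026,0.022,-0.0009],[-0.0026,0.031,-0.0009],[-0.0026,0.038,-0.0009],[-0.0026,0.042,-0.0009],[-0.0026,0.044,-0.0009],[-0.0026,0.045,-0.0009],[-0.0026,0.045,-0.0009],[-0.0026,0.045,-0.0009]], "roll": [0,0,0,0,0,0,0,0,0,0]}}

```text
time: 7.45
eef_pos: [0.5328, 0.2953, 0.0902]
ee_rot: [-0.108, 0.699, -0.699, 0.108]
force: [0.2, -0.6, -0.3]
gripper_width: 0.683
```

Emit:
{"fn": "send_rows", "kwargs": {"claw": [110,110,110,110,110,110,110,110], "delta_pos": [[0,0.001,0],[0,0.002,0],[0,0.003,0],[0,0.004,0],[0,0.0045,0],[0,0.0045,0],[0,0.0045,0],[0,0.0045,0]], "roll": [0,0,0,0,0,0,0,0]}}

```text
time: 8.12
eef_pos: [0.5328, 0.2952, 0.086]
ee_rot: [-0.108, 0.699, -0.699, 0.108]
force: [-3.6, -2.2, 11.0]
gripper_width: 0.685
```

```bash
python3 - <<'E'
from h import *
o=get_obs();print(o["time"],o["eef_pos"],o["force"],o["wrist_torque"])
a=grab_frame("scene")["image"][230:380,380:580];b=grab_frame("side")["image"][70:220,160:360]
cv2.imwrite("pics/pair5.png",cv2.resize(np.hstack([a,b])[...,::-1],None,fx=2,fy=2,interpolation=cv2.INTER_CUBIC))
E
```

```text
8.1167 [0.53278804 0.29518981 0.08596884] [-3.62974135 -2.17479891 10.96766009] [-0.47051761  0.70143301 -0.00765549]
```

View pics/pair5.png

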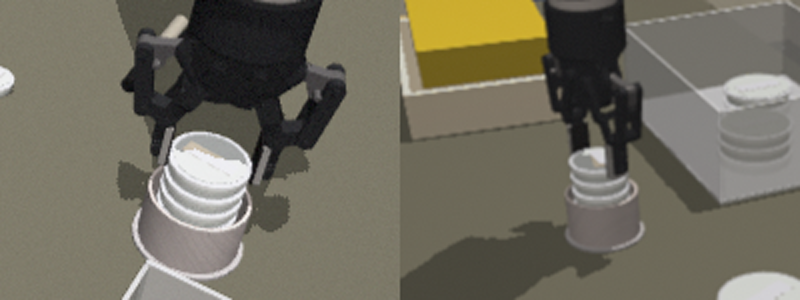

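It feels contact: 11 N upward, while the earlier free-air readings were around 0. Before release I'll check tilt and centring from the wrist depth, after easing the press by 0.5 mm.

Emit:
{"fn": "send_rows", "kwargs": {"claw": [110,110,110,110], "delta_pos": [[0,-0.0003,0],[0,-0.0006,0],[0,-0.0006,0],[0,-0.0006,0]], "roll": [0,0,0,0]}}

```text
time: 8.55
eef_pos: [0.5327, 0.2952, 0.086]
ee_rot: [-0.108, 0.699, -0.699, 0.108]
force: [-0.4, -0.8, 2.9]
gripper_width: 0.682
```

```bash
cat > chk.py <<'E'
from loc import *
o=get_obs();print(o["time"],o["eef_pos"],o["force"],o["wrist_torque"],o["gripper_width"])
T=R.from_quat(o["ee_rot"]).as_matrix();t=o["eef_pos"]
for n in("wrist","scene"):
    f=grab_frame(n);save(f,n+"_c%.1f.png"%o["time"]);P=cloud(f)
    d=np.c_[P[...,0].ravel()-.5328,P[...,1].ravel()-.2950];r=np.hypot(*d.T).reshape(480,640)
    w=P[(r<.024)&(P[...,2]>.075)&(P[...,2]<.1)]
    A=np.c_[w[:,:2]-[.5328,.295],np.ones(len(w))];s=np.linalg.lstsq(A,w[:,2],rcond=None)[0]
    print(n,"tilt deg",np.degrees(s[:2]).round(2),"lid z",s[2].round(4))
    q=(P-[.5328,.295,0])@T
    m=(P[...,2]>s[2]-.003)&(P[...,2]<s[2]+.003)&(abs(q[...,2])<.012)&(abs(q[...,0])<.045)
    e=[];
    for a in(-.01,-.005,0,.005,.01):
        w=q[m&(abs(q[...,2]-a)<.0025)][:,0];h=np.sqrt(.03**2-a*a);e.append([(w.min()+w.max())/2])
    print(n,"lid tool-x",np.mean(e).round(4))
    for s0,lo,hi in(("rim",.0475,.053),):
        w=P[(r<.042)&(r>.032)&(P[...,2]>lo)&(P[...,2]<hi)]
        if len(w)>20:
            c,rr=circ(w);print(n,s0,len(w),c,rr,"tool",((np.r_[c,0]-[.5328,.295,0])@T).round(4))
E
python3 chk.py
```

```text
8.55 [0.53271916 0.29518085 0.08602448] [-0.35862206 -0.75785924  2.86981228] [-0.12567301  0.17706519 -0.01212239] 0.6816576481828398
wrist tilt deg [-0.04 -0.02] lid z 0.0857
wrist lid tool-x -0.0012
wrist rim 1415 [0.5344 0.2953] 0.0378 tool [-0.0016  0.      0.0002]
scene tilt deg [ 0.17 -0.43] lid z 0.0859
scene lid tool-x 0.0002
scene rim 202 [0.5337 0.2949] 0.0389 tool [-0.0008  0.      0.0004]
```

The dish is resting with about 3 N, level, and centred within 1 mm or so. Releasing and retreating.

Emit:
{"fn": "send_rows", "kwargs": {"claw": [75,70,65,60,50,40,30,30,30,30], "delta_pos": [[0,0,0],[0,0,0],[0,0,0],[0,0,0],[0,0,0],[0,0,0],[0,0,0],[0,0,0],[0,0,0],[0,0,0]], "roll": [0,0,0,0,0,0,0,0,0,0]}}

```text
time: 9.48
eef_pos: [0.5327, 0.2952, 0.086]
ee_rot: [-0.108, 0.699, -0.699, 0.108]
force: [-0.2, -0.1, 0.4]
gripper_width: 0.884
```

Emit:
{"fn": "send_rows", "kwargs": {"claw": [30,30,30,30,30,30,30,30,30], "delta_pos": [[0,-0.004,0],[0,-0.012,0],[0,-0.025,0],[0,-0.045,0],[0,-0.07,0],[0,-0.09,0],[0,-0.1,0],[0,-0.1,0],[0,-0.1,0]], "roll": [0,0,0,0,0,0,0,0,0]}}

```text
time: 10.23
eef_pos: [0.5328, 0.2951, 0.1865]
ee_rot: [-0.108, 0.699, -0.699, 0.108]
force: [0.2, 0.1, -0.2]
gripper_width: 0.885
```

```bash
python3 chk.py; python3 - <<'E'
from h import *
a=grab_frame("scene")["image"];b=grab_frame("side")["image"][70:220,160:360]
cv2.imwrite("pics/fin.png",np.hstack([cv2.resize(a,(533,400)),cv2.resize(b[:,50:150],(267,400))])[...,::-1])
E
```

```text
10.2333 [0.53280405 0.29514466 0.18654143] [ 0.1505312   0.12320804 -0.23229685] [0.07265751 0.02093386 0.01752768] 0.8847194056146942
wrist tilt deg [0.06 0.06] lid z 0.0858
wrist lid tool-x -0.0011
wrist rim 673 [0.5341 0.295 ] 0.038 tool [-0.0012  0.      0.0004]
scene tilt deg [ 0.12 -0.08] lid z 0.0859
scene lid tool-x 0.0001
scene rim 200 [0.5338 0.2952] 0.0388 tool [-0.001   0.      0.0001]
```

View pics/fin.png

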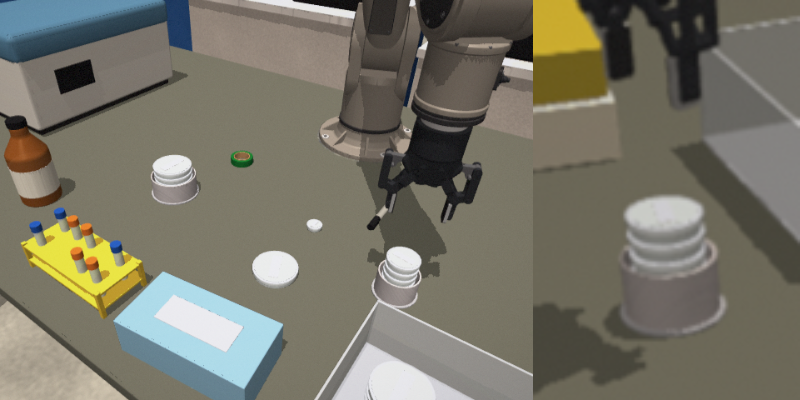

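The dish sits level on the pile in the small carrier (scene half around (402,258)), the gripper is clear, and the large and small dishes look unmoved.

```bash
python3 -c "
from station import *
print(job_done())"
```

```text
the job is handed in; nothing more can be done
None
```

I put the 60 mm dish on the pile in the smaller carrier and handed the job in at about 10.5 s.

- **Grasp and lowering:** I gripped the dish across its diameter at 30 N and lowered it until I felt contact. That first read 11 N, about 2 mm higher than the camera estimate, so I eased off to about 3 N before letting go.
- **Final checks:** The dish is level within about 0.2°. The wrist camera puts it 0.1 to 0.4 mm off the carrier axis, and the scene camera about 1 mm off; both are within the 2 mm calibration. The force reads about zero and the gripper is 0.1 m above.
- **Other dishes:** The 90 mm and 35 mm dishes look unmoved in the last picture; I did not re-measure them.

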